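Staggered stack of vented vegetable trays

TASK

Stack the vegetable trays so that they air: first take the red-lidded shaker out of the onion tray and stand it upright on the worktop, then set the lime tray on the onion tray where it stands, and the garlic tray on the lime tray. Turn each tray end for end from the one below it and step it back from that tray's vegetable, so that its base drops between the rims below and the lug on each side drops fully into the rim notch; each tray then lies level with its vegetable still in its own pocket and uncovered. Leave everything else where it is.

Things in the scene. Friction and masses are not known exactly. Their poses are not given: they have to be found in the camera images.
- onion_tray: Bottom tray, holds the onion. Three like trays, vented grey plastic, 116 x 238 x 56 mm, 0.24 kg; origin: centre of underside, y along the length. Long sides rise to z=56 with rims 7 mm wide (x = 51 to 58 each side); 4 mm end walls are low, top z=43. The +y end is the vegetable's pocket; the -y half is one open compartment. Its y points roughly left
- lime_tray: Tray with the lime in the pocket at its +y end; same shape and origin as onion_tray. Middle of the stack. Starts left or right of the onion tray, its length roughly along world x with the pocket end towards the robot. Behind the trays stands the fixed wire dish rack: from x = 0.65 on, y = -0.04 to 0.43, 0.39 m tall; keep the arm in front of it
- garlic_tray: Tray with the garlic in the pocket at its +y end; same shape and origin as onion_tray. Top of the stack. Starts on the other side of the onion tray from the lime tray, pocket end towards the robot
- onion_tray_grip (a point): Top centre of the onion tray's grip wall, 43 mm above its origin (see lime_tray_grip)
- lime_tray_grip (a point): Top centre of the lime tray's grip wall (all trays have it): 10 mm thick across the tray at y=0, top at z=43, floor at z=4. To carry, pinch it at x=0, fingers closing along the tray's y. Free beside it: 37 mm on the +y side up to the pocket divider (open the fingers to about 40 mm, not fully), 110 mm on the -y side
- garlic_tray_grip (a point): Top centre of the garlic tray's grip wall, 43 mm above its origin; as lime_tray_grip
- onion_tray_seat (a point): Where the lime tray's origin must come: 76 mm towards the onion tray's -y end, 46 mm up. How it fits: the 96 mm wide base drops between the rims below (102 mm apart); its side shoulders (underside z=10) lie on the rims; a lug under the middle of each shoulder (16 mm long, 5 mm deep) enters a rim notch (22 mm long, 6 mm deep). With the lugs on the rims it rides 5 mm too high
- lime_tray_seat (a point): Where the garlic tray's origin must come, in the same way: 76 mm towards the lime tray's -y end, 46 mm up. Every rim has notches at y = +76 and -76 mm; those at -76 are the right ones, as a vegetable stands higher than 46 mm and would be under a tray shifted towards +y. The upper tray's y axis is turned half round from the lower's
- onion_tray_pocket (a point): Centre of the pocket floor of onion_tray, 80 mm from its origin along +y, 4 mm up. The pocket is y = 45 to 115 mm, 90 mm wide, behind a 3 mm divider with its top at z=34
- lime_tray_pocket (a point): Centre of the pocket floor of lime_tray, 80 mm from its origin along +y, 4 mm up. The pocket is y = 45 to 115 mm, 90 mm wide, behind a 3 mm divider with its top at z=34
- garlic_tray_pocket (a point): Centre of the pocket floor of garlic_tray, 80 mm from its origin along +y, 4 mm up. The pocket is y = 45 to 115 mm, 90 mm wide, behind a 3 mm divider with its top at z=34
- onion: Red onion, 64 x 67 x 71 mm, loose in the pocket of the onion tray; origin at its underside as built (it may have rolled)
- lime: Green lime, 53 x 46 x 48 mm, loose in the pocket of the lime tray, may roll within it; origin at its underside as built
- garlic: Garlic bulb, 56 x 56 x 56 mm, loose in the pocket of the garlic tray, may roll within it; origin at its underside as built
- red_shaker: Seasoning shaker, white with a red lid, 43 mm across and 76 mm tall, origin at the centre of its underside, z up; stands in the long (-y) compartment of the onion tray, so its top is 80 mm above the worktop. Grip it from above by the lid (the top 26 mm), above the rims
- wooden_turner: Wooden turner, 317 x 60 x 15 mm, lying on the worktop in front of the onion tray; to be left alone
- wet_glass: Drinking glass, 78 mm across, 86 mm tall, behind and to the right of the onion tray; to be left alone. The worktop between this glass and spice_jar_a is free: the shaker may stand at world x = 0.675, y = -0.225
- spice_jar_a: White-capped spice jar, 47 mm across, 98 mm tall, back right near the hob; to be left alone

How it is judged:
On the way, in this order (a step that is already met when the one before it is completed fails the run):
1. the shaker is out of the onion tray and stands upright on the worktop ((x of red_shaker in the frame of onion_tray below -0.075 m or x of red_shaker in the frame of onion_tray above 0.075 m or y of red_shaker in the frame of onion_tray below -0.135 m or y of red_shaker in the frame of onion_tray above 0.135 m) and height (world z) of red_shaker between -0.004 and 0.003 m and angle between red_shaker's own z axis and vertical below 0.1 rad), for 0.2 s.
2. the lime tray is seated on the onion tray, turned end for end and stepped back from the onion (x of lime_tray in the frame of onion_tray between -0.006 and 0.006 m and y of lime_tray in the frame of onion_tray between -0.082 and -0.07 m and z of lime_tray in the frame of onion_tray between 0.0435 and 0.0485 m and angle between lime_tray's own z axis and vertical below 0.04 rad and angle between the y axis of lime_tray and the y axis of onion_tray, either way round below 0.06 rad and y of lime_tray_pocket in the frame of onion_tray below -0.14 m), for 0.2 s.
At the end, for the whole second after the job is handed in: Shaker upright on the worktop; onion tray flat on it; lime tray on onion tray and garlic tray on lime tray, each turned end for end, 46 +-2.5 mm up, 76 +-6 mm towards the lower -y end, within 6 mm sideways, parallel 0.06 rad, level 0.04 rad; vegetables in their pockets; all at rest (all of step 1 and all of step 2 and height (world z) of onion_tray below 0.004 m and angle between onion_tray's own z axis and vertical below 0.03 rad and x of garlic_tray in the frame of lime_tray between -0.006 and 0.006 m and y of garlic_tray in the frame of lime_tray between -0.082 and -0.07 m and z of garlic_tray in the frame of lime_tray between 0.0435 and 0.0485 m and angle between garlic_tray's own z axis and vertical below 0.04 rad and angle between the y axis of garlic_tray and the y axis of lime_tray, either way round below 0.06 rad and y of garlic_tray_pocket in the frame of lime_tray below -0.14 m and y of onion in the frame of onion_tray between 0.04 and 0.12 m and x of onion in the frame of onion_tray between -0.055 and 0.055 m and z of onion in the frame of onion_tray between -0.005 and 0.08 m and y of lime in the frame of lime_tray between 0.04 and 0.12 m and x of lime in the frame of lime_tray between -0.055 and 0.055 m and z of lime in the frame of lime_tray between -0.005 and 0.08 m and y of garlic in the frame of garlic_tray between 0.04 and 0.12 m and x of garlic in the frame of garlic_tray between -0.055 and 0.055 m and z of garlic in the frame of garlic_tray between -0.005 and 0.08 m and linear speed of each of onion_tray, lime_tray, garlic_tray, red_shaker below 0.02 m/s); the robot touches nothing.
It fails at once if the wooden turner is shoved away or knocked over (distance of wooden_turner from where it was at the start of the episode above 0.06 m or angle between wooden_turner's own z axis and vertical above 0.5 rad).
It fails at once if the glass is shoved away or knocked over (distance of wet_glass from where it was at the start of the episode above 0.04 m or angle between wet_glass's own z axis and vertical above 0.5 rad).
It fails at once if the white-capped spice jar is shoved away or knocked over (distance of spice_jar_a from where it was at the start of the episode above 0.04 m or angle between spice_jar_a's own z axis and vertical above 0.5 rad).
It fails at once if the onion tray is shoved far from where it stands (distance of onion_tray from where it was at the start of the episode above 0.05 m).
It also fails if it takes over 72 s, if anything falls off the work surface, if the arm or the gripper's body presses on something with over 40 N, if the wrist force passes 120 N, or if a joint passes its speed limit or range.

ROBOT

A 6-joint arm with a two-finger parallel gripper is mounted at the origin on a cart in front of the work surface, level with it; the furniture and walls round the work are solid. World frame = base frame: x ahead of the robot, y to its left, z up, the work surface at z = 0. Lengths are in m, angles in rad, forces in N, time in s.
With the tool pointing down it reaches from about 0.25 to 0.775 m from the base axis. Payload 4 kg.
Tool frame: the origin (TCP) lies at the very end of the fingers, on their centre line; the grasp point (between the pads) lies 19 mm behind it; z points along the fingers, y is the line along which they close (so a half turn about z gives the same grasp; the last joint's range is limited). The gripper opens to 85 mm and grips with 20 to 120 N. Pads are 22 mm wide; open, the fingers measure 114 mm over their backs; the gripper's body (76 mm by 85 mm) begins 54 mm behind the grasp point. The pads swing forward as they close: fully open they stand 13 mm farther back than shut.
Start: joints at [-1.265, 0.087, 1.371, -0, 1.684, -0.103], TCP at [0.219, -0.505, 0.231] pointing down, gripper open.
Joint ranges: [-3.1, 3.1], [-0.76, 2.03], [0.27, 2.55], [-1.08, 4.22], [0.17, 2.65], [-2.57, 2.57]. Speed limits (rad/s): [2.79, 2.79, 3.14, 3.14, 3.14, 3.14].

INTERFACE

Orientations are given as a unit quaternion [w, x, y, z].
In Python, from cell import r, cam, ticket gives the robot as it stands (r), with the cameras (cam) and the job (ticket).
- The arm moves only by the shell command python3 jog.py 'ROWS' [OPENING] [FORCE]. ROWS is a JSON list of rows, 1 to 8 of them, each of 6 numbers: dx, dy, dz in m, then a rotation vector rx, ry, rz in rad; each row is the pose to reach, as a shift and turn from the pose commanded when the command began, along the tool's axes at that moment; what a row does not reach only later rows make up. A row lasts 1/12 s, in which the tool goes at most 0.0417 m and 0.125 rad, less where a joint would pass 70% of its speed; a pose out of reach is approached as far as the arm can. OPENING is the opening from 0.0 (shut) to 1.0 (fully open), set as the command begins (- or left out keeps the last). The fingers move at their own pace and stop on an object; FORCE is the grip in N (left out, the last holds). Time passes only in rows, so rows that do not move let the fingers close. It prints the time, the measured TCP pose, the force, the opening and the grip force at its end.
- r.observe(): the state, without advancing time (a new reading comes with each control period).
- cam.read_camera(name): name is "scene" or "top" or "wrist"; returns (picture, depth): 384x512x3 uint8, red, green, blue; 384x512 float32, m along the optical axis (not along the pixel's ray), 0 where there is no reading.
- cam.calibration(name): a dict with "K" (3x3 intrinsics, pixels), "rvec" (rotation vector, rad) and "tvec" (3), from world to camera coordinates, as OpenCV has them; the wrist camera has in their place "tool_from_camera" (4x4, takes a point from camera to tool coordinates, whose origin is the TCP and whose axes are the flange's). Camera axes: x right, y down, z forward; pixel columns grow to the right and rows downward; lengths in m; the calibration is good to about 2 mm. A picture is of the moment at which its call begins: read the wrist's pose just before it. calibration takes no time and is no camera call.
- ticket.finish_job(): hands the job in; it is judged then, once.
The state is a dict: "clock": time; "joint_pos": joint angles; "joint_velocities": joint speeds; "effort": joint torques, N m; "tcp_pos": TCP position; "orientation": TCP orientation; "wrist_force": force on the tool from outside, world axes, zero at the start; "ft_torque": the same for the moment, N m; "grip_width": opening from 0.0 (shut) to 1.0 (fully open); "finger_force": force on a finger pad.
Only numpy, scipy, OpenCV 4.12 (cv2) and the standard library are available. Lean on these libraries where they do the work, as an engineer would, in place of code of your own. Each camera call takes 0.05 s, during which the arm holds its last target. There are 200 camera calls.

## Working session

There is one attempt and no reset: what is moved stays moved. The work goes in short steps, Python scripts to look and compute and a shell command to move; the robot and the scene stay as the last step left them, time stands still between calls to the robot, and variables do not carry over. Pictures are saved under pics/ and viewed, at most 10 in all, crops included, and the job is handed in when it is done.

```bash
ls; mkdir -p pics; python3 - <<'E'
from cell import r, cam, ticket
import cv2,numpy as np
s=r.observe();print(s)
for n in("top","scene"):
    p,d=cam.read_camera(n);np.savez(f'pics/{n}0.npz',p=p,d=d);cv2.imwrite(f'pics/{n}0.png',cv2.cvtColor(p,cv2.COLOR_RGB2BGR))
    c=cam.calibration(n);R=cv2.Rodrigues(np.array(c['rvec']))[0];print(n,c['K'],-R.T@np.array(c['tvec']),R)
print(cam.calibration('wrist'))
E
```

```text
cell.py
jog.py
pics
{'clock': 0.0, 'joint_pos': array([-1.26513971e+00,  8.79541137e-02,  1.37230136e+00,  1.98332724e-05,
        1.68358102e+00, -1.03134161e-01]), 'joint_velocities': array([ 1.14582311e-03,  1.66604415e-03, -1.06137172e-03, -1.52933666e-03,
       -1.78844654e-05, -1.21049215e-03]), 'effort': array([-1.01394093e-03, -3.51865661e+01, -3.13274002e+01, -2.25485896e-04,
        1.07439881e-02,  1.16070873e-05]), 'tcp_pos': array([ 0.2184562 , -0.5042023 ,  0.23011571]), 'orientation': array([-1.11717032e-03,  9.79183044e-01,  2.02976124e-01, -1.03608668e-04]), 'wrist_force': array([ 0.29232182,  0.37872689, -0.16623486]), 'ft_torque': array([-0.00956912, -0.01478212, -0.01590205]), 'finger_force': 0.0, 'grip_width': 1.0006810847565277}
top [[477.00638965   0.         252.88029964]
 [  0.         477.00638965 194.44418889]
 [  0.           0.           1.        ]] [0.39738854 0.02367477 1.32457335] [[-0.0080369  -0.99983502 -0.01628931]
 [-0.99328846  0.00986181 -0.11524227]
 [ 0.1153839   0.0152538  -0.99320384]]
scene [[418.28122674   0.         250.64681028]
 [  0.         418.28122674 193.87737197]
 [  0.           0.           1.        ]] [0.07349216 1.00819274 0.72566836] [[-0.90707994 -0.42047234  0.02022349]
 [-0.23202349  0.45930101 -0.85744252]
 [ 0.35124219 -0.78246124 -0.51418219]]
{'K': array([[315.64901111,   0.        , 254.97225269],
       [  0.        , 315.64901111, 191.6711499 ],
       [  0.        ,   0.        ,   1.        ]]), 'tool_from_camera': array([[ 6.68908319e-04, -9.59451905e-01, -2.81871592e-01,
         7.17362329e-02],
       [ 9.99999416e-01,  8.81021725e-04, -6.25781558e-04,
        -6.24236704e-05],
       [ 8.48742304e-04, -2.81871009e-01,  9.59451934e-01,
        -1.42262287e-01],
       [ 0.00000000e+00,  0.00000000e+00,  0.00000000e+00,
         1.00000000e+00]])}
```

View pics/top0.png

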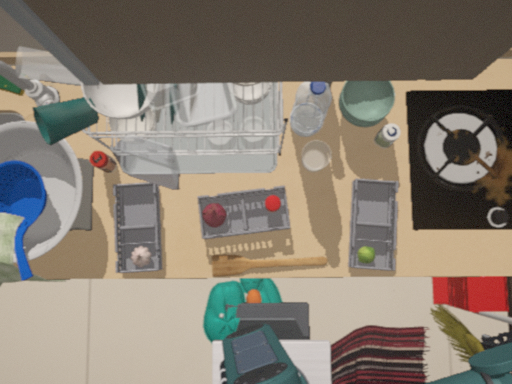

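View pics/scene0.png

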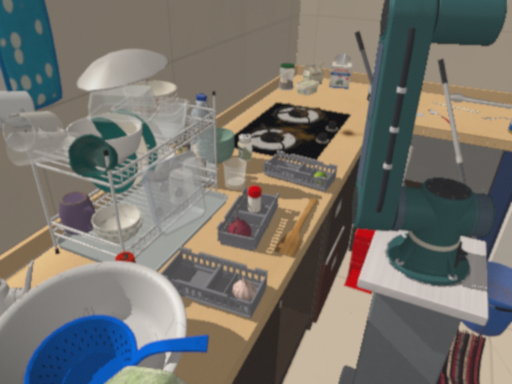

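Top view: onion tray at about (244,213) with the onion at (213,215) and red lid at (273,203). The lime tray is right at (374,224), garlic tray left at (138,228), glass (316,156), spice jar (389,133), turner (268,264). The scene view confirms this layout. Next I fit rectangles to the depth.

```bash
cat > h.py <<'E'
import cv2,numpy as np
from cell import r, cam, ticket
from scipy.spatial.transform import Rotation as Ro
def cloud(n,d,pose=None):
    c=cam.calibration(n);K=c['K'];v,u=np.mgrid[:d.shape[0],:d.shape[1]]
    P=np.stack([(u-K[0,2])/K[0,0]*d,(v-K[1,2])/K[1,1]*d,d],-1)
    if n!='wrist':
        R=cv2.Rodrigues(np.array(c['rvec']))[0];return (P-np.array(c['tvec']))@R
    T=c['tool_from_camera'];P=P@T[:3,:3].T+T[:3,3]
    p,q=pose;return P@Ro.from_quat(q,scalar_first=True).as_matrix().T+p
def shot(n,name):
    s=r.observe();p,d=cam.read_camera(n);cv2.imwrite(f'pics/{name}.png',cv2.cvtColor(p,cv2.COLOR_RGB2BGR))
    np.savez(f'pics/{name}.npz',p=p,d=d,tp=s['tcp_pos'],tq=s['orientation'])
    return p,d,cloud(n,d,(s['tcp_pos'],s['orientation']))
def tool(dw):  # world shift -> tool axes
    return Ro.from_quat(r.observe()['orientation'],scalar_first=True).inv().apply(dw)
E
python3 - <<'E'
from h import *
for n in('top','scene'):
    f=np.load(f'pics/{n}0.npz');C=cloud(n,f['d']);p=f['p'].astype(int);hsv=cv2.cvtColor(f['p'],cv2.COLOR_RGB2HSV)
    ok=f['d']>0
    x,y,z=C[...,0],C[...,1],C[...,2]
    print(n,'table z',np.median(z[ok&(abs(x-.45)<.03)&(abs(y+.16)<.03)]))
    for nm,(x0,x1,y0,y1) in dict(on=(.39,.58,-.1,.2),li=(.3,.6,-.4,-.22),ga=(.3,.6,.22,.43)).items():
        m=ok&(x>x0)&(x<x1)&(y>y0)&(y<y1)&(hsv[...,1]<70)&(z>.015)&(z<.065)
        P=C[m]
        rim=P[P[:,2]>.046]
        for Q,t in((rim,'rim'),(P,'all')):
            rc=cv2.minAreaRect(Q[:,:2].astype(np.float32)*1000);print(nm,t,len(Q),np.round(rc[0],1),np.round(rc[1],1),round(rc[2],2),'z',np.round(np.percentile(Q[:,2],[50,90,98])*1000,1))
    m=ok&(x>.4)&(x<.6)&(y>-.12)&(y<.05)&(hsv[...,1]>180)&((hsv[...,0]<6)|(hsv[...,0]>174))&(p[...,0]>130)
    Q=C[m];print('lid',len(Q),np.median(Q,0),np.percentile(Q[:,2],95), Q.min(0),Q.max(0))
E
```

```text
top table z -0.0009626307837077624
on rim 456 [499.4  70.3] [116.7 237.4] 6.69 z [54.3 58.1 60.5]
on all 1091 [499.4  70.5] [116.7 239.7] 6.69 z [43.6 56.3 59.2]
li rim 439 [ 464.4 -278.3] [116.6 239.3] 86.2 z [53.6 57.7 59.2]
li all 1211 [ 464.4 -278.3] [116.6 241.1] 86.2 z [42.3 55.6 58.4]
ga rim 563 [461.6 359. ] [238.2 117.5] 3.27 z [53.8 58.  60. ]
ga all 1627 [462.4 359. ] [241.  117.5] 3.27 z [42.  55.9 58.6]
lid 98 [ 0.5191758  -0.00726624  0.07983417] 0.08304119916959814 [ 0.50270628 -0.02298897  0.07367076] [0.53514959 0.0060303  0.08459637]
scene table z 0.0016837427714907268
on rim 379 [496.5  71.1] [117.6 239.8] 7.35 z [54.9 59.2 60.1]
on all 1712 [496.6  70.6] [117.6 242.9] 7.35 z [34.7 55.5 59.2]
li rim 392 [ 461.8 -281.8] [128.6 239.4] 85.84 z [52.1 58.7 60.5]
li all 1262 [ 462.4 -281.4] [128.6 240.8] 85.59 z [38.7 55.4 59.1]
ga rim 902 [460.2 358.8] [239.7 117.7] 2.21 z [53.  58.2 59.8]
ga all 3144 [460.3 358.8] [241.1 117.7] 2.21 z [38.8 55.9 58.5]
lid 101 [0.51533845 0.00397728 0.08136364] 0.08468688693444813 [ 0.49645285 -0.02481227  0.06233968] [0.53185256 0.01658207 0.08639493]
```

```bash
python3 - <<'E'
from h import *
f=np.load('pics/top0.npz');C=cloud('top',f['d'])
for n,(u,v) in dict(glass=(316,156),jar=(389,133),jarbase=(392,140),bowlc=(367,100),bowlnear=(366,124),bottlenear=(305,132),onion=(213,215),turn=(268,264),shakeplace=(348,140)).items():
    print(n,np.round(np.nanmedian(C[v-2:v+3,u-2:u+3].reshape(-1,3),0),3))
x,y,z=np.moveaxis(C,-1,0);m=(f['d']>0)&(x>.55)&(x<.8)&(y>-.4)&(y<-.06)&(z>.03)
H=np.zeros((25,34))
for a,b,c in C[m]: 
    i,j=min(24,int((a-.55)/.01)),min(33,int((-.06-b)/.01));H[i,j]=max(H[i,j],c)
print("rows x from .80 down, cols y -.06..-.40 (cm)");
for i in range(24,-1,-1):print('%.2f'%(.555+i*.01),' '.join('%2d'%round(h*100) if h else ' .' for h in H[i]))
E
```

```text
glass [ 0.656 -0.133  0.011]
jar [ 0.699 -0.316  0.097]
jarbase [ 0.682 -0.325  0.094]
bowlc [ 0.801 -0.27   0.058]
bowlnear [ 0.728 -0.261  0.074]
bottlenear [ 0.713 -0.1    0.057]
onion [0.49  0.149 0.064]
turn [0.359 0.004 0.014]
shakeplace [ 0.704 -0.226 -0.001]
rows x from .80 down, cols y -.06..-.40 (cm)
0.80  .  .  .  .  .  .  .  .  .  .  .  .  . 11  8  8  7  6  6  6  6  6  7  7  7  9 11  .  .  .  .  .  .  .
0.79  . 25 25 25  .  . 25 25  .  .  .  .  . 11  9  7  7  6  6  6  6  6  7  7  8  9 11  .  .  .  .  .  .  .
0.78 24 26 27 27  .  . 25 26 24  .  .  .  . 11  8  8  7  7  6  6  6  6  7  7  8 10 11  .  .  .  .  .  .  .
0.77 25 26 30 31 31 31 27 26 24  .  .  .  . 11 11  7  7  7  7  7  7  7  7  8  8 11 11  .  .  .  .  .  .  .
0.76 25 26 31 31 31 31 31 26 25  .  .  .  .  . 11 11  8  7  7  7  7  7  8  8 10 11  .  .  .  .  .  .  .  .
0.75 25 26 30 31 31 31 29 26 25  .  .  .  .  .  9 11 11  8  8  8  8  8  9 11 11  9  .  .  .  .  .  .  .  .
0.74 24 25 27 31 31 30 26 26 23  .  .  .  .  .  .  9 11 11 11 11 11 11 11 11  .  .  .  .  .  .  .  .  .  .
0.73 21 25 26 26 27 26 26 24  4  .  .  
[... 1186 characters left out ...]
.  .  .  .  .  .  .  .  .  .  .  .  .  .  .  .  .  .  .  .
0.61  .  .  .  .  .  9  8  9  .  .  .  .  .  .  .  .  .  .  .  .  .  .  .  .  .  .  .  .  .  .  .  .  .  .
0.60 97 97 97 97 97 97 97 97 97 97 97 97 96 94 92 90 88  .  .  .  .  .  .  .  .  .  .  .  .  .  .  .  .  .
0.59 97 97 97 97 97 97 97 97 97 97 97 97 95 94 91 90  .  6  5  5  5  5  4  4  4  .  .  .  .  .  .  .  .  .
0.58  .  .  .  .  .  .  .  .  .  .  .  .  .  .  .  .  .  6  .  4  4  4  4  5  5  5  5  6  6  .  .  .  .  .
0.57  .  .  .  .  .  .  .  .  .  .  .  .  .  .  .  .  6  6  .  .  .  .  .  .  .  .  .  6  6  .  .  .  .  .
0.56  .  .  .  .  .  .  .  .  .  .  .  .  .  .  .  .  6  6  .  .  .  .  .  .  .  .  .  6  6  .  .  .  .  .
```

```bash
python3 jog.py '[[0.04,0,0,0,0,0.12],[0.08,0,0,0,0,0.24],[0.12,0,0,0,0,0.291],[0.16,0,0,0,0,0.291]]' 1 40
python3 jog.py '[[0.018,-0.037,0,0,0,0],[0.036,-0.074,0,0,0,0],[0.054,-0.111,0,0,0,0],[0.072,-0.148,0,0,0,0],[0.09,-0.185,0,0,0,0],[0.108,-0.222,0,0,0,0],[0.126,-0.259,0,0,0,0],[0.144,-0.296,0,0,0,0]]' && python3 jog.py '[[0.018,-0.037,0,0,0,0],[0.036,-0.074,0,0,0,0],[0.054,-0.114,0,0,0,0],[0.054,-0.118,0,0,0,0],[0.054,-0.118,0,0,0,0]]'
python3 - <<'E'
from h import *
p,d,C=shot('wrist','w1');print(r.observe()['tcp_pos'],r.observe()['orientation'])
hsv=cv2.cvtColor(p,cv2.COLOR_RGB2HSV)
m=(d>0)&(hsv[...,1]>180)&((hsv[...,0]<6)|(hsv[...,0]>174))&(p[...,0]>130)&(C[...,2]>.07)&(C[...,1]<.06)
Q=C[m];print('lid',len(Q),Q.min(0),Q.max(0),np.percentile(Q[:,2],[50,90]));T=Q[Q[:,2]>.077];print(cv2.minEnclosingCircle((T[:,:2]*1000).astype(np.float32)))
m=(d>0)&(hsv[...,1]<70)&(C[...,2]>.049)&(C[...,2]<.063)&(C[...,0]<.6);Q=C[m]
print(cv2.minAreaRect((Q[:,:2]*1000).astype(np.float32)))
E
```

```text
clock: 1.1
tcp_pos: [0.473, -0.1284, 0.2309]
orientation: [-0.0, 0.998, 0.059, -0.0]
wrist_force: [0.5, -0.6, 1.9]
grip_width: 0.998
finger_force: 0.0
clock: 1.52
tcp_pos: [0.5128, -0.0043, 0.2306]
orientation: [-0.0, 0.998, 0.061, -0.001]
wrist_force: [-0.4, 0.1, 0.3]
grip_width: 0.997
finger_force: 0.0
[ 0.51258741 -0.00616536  0.23068191] [ 2.95528783e-04  9.98187523e-01  6.01753093e-02 -7.17365703e-04]
lid 1463 [ 0.49937897 -0.02760797  0.07010812] [0.54002214 0.01307109 0.08252272] [0.07985623 0.08082889]
((519.2766723632812, -7.249561786651611), 20.85809326171875)
((503.1074523925781, -68.99322509765625), (530.79833984375, 196.83135986328125), 84.4638442993164)
```

View pics/w1.png

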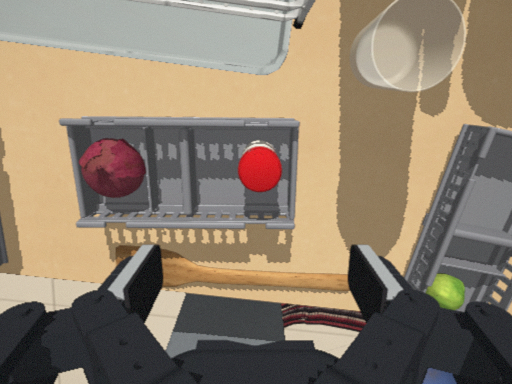

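The wrist view shows the whole onion tray: lid at (260,168), onion at (112,168), grip wall near (185,170), and rims at rows 122 and 220. Lid centre is (0.519,-0.007), top z 0.080, which agrees with the top camera. I'll refine the tray from this view and grip the shaker.

```bash
python3 - <<'E'
from h import *
f=np.load('pics/w1.npz');d=f['d'];C=cloud('wrist',d,(f['tp'],f['tq']));hsv=cv2.cvtColor(f['p'],cv2.COLOR_RGB2HSV)
x,y,z=np.moveaxis(C,-1,0)
m=(d>0)&(hsv[...,1]<90)&(x>.4)&(x<.6)&(y>-.1)&(y<.22)
for lo,hi in((.03,.065),(.049,.065)):
    print(cv2.minAreaRect((C[m&(z>lo)&(z<hi)][:,:2]*1000).astype(np.float32)),m.sum())
print('rim z',np.percentile(z[m&(z<.065)],[90,97]))
a=np.radians(6.7);ex,ey=np.array([np.cos(a),np.sin(a)]),np.array([-np.sin(a),np.cos(a)])
q=C[...,:2]-[.4994,.0703];X,Y=q@ex,q@ey
w=m&(abs(X)<.035)&(abs(Y)<.03)&(z>.035)&(z<.05);print('wall Y',np.percentile(Y[w],[2,50,98]),np.median(z[w]))
print('tool for lid',tool([.5192-r.observe()['tcp_pos'][0],-.0072-r.observe()['tcp_pos'][1],.05-r.observe()['tcp_pos'][2]]))
E
```

```text
((497.5181579589844, 70.75991821289062), (116.8582992553711, 240.20770263671875), 6.602902889251709) 58426
((498.13916015625, 70.80085754394531), (116.796630859375, 237.1128387451172), 6.963606834411621) 58426
rim z [0.05418849 0.05583088]
wall Y [-0.00439927 -0.00052347  0.00512561] 0.041967923442085914
tool for lid [0.00670559 0.00173053 0.18067316]
```

```bash
python3 jog.py '[[0.006,0.001,0.04,0,0,0],[0.006,0.001,0.08,0,0,0],[0.006,0.001,0.12,0,0,0],[0.006,0.001,0.15,0,0,0],[0.006,0.001,0.17,0,0,0],[0.006,0.001,0.18,0,0,0],[0.006,0.001,0.18,0,0,0]]' && python3 jog.py '[[0,0,0,0,0,0],[0,0,0,0,0,0],[0,0,0,0,0,0],[0,0,0,0,0,0],[0,0,0,0,0,0]]' 0 40
```

```text
clock: 2.15
tcp_pos: [0.5165, -0.0087, 0.0483]
orientation: [-0.0, 0.998, 0.058, -0.003]
wrist_force: [0.4, 0.2, -0.1]
grip_width: 0.999
finger_force: 0.0
clock: 2.57
tcp_pos: [0.5206, -0.0076, 0.0537]
orientation: [0.001, 0.998, 0.059, 0.002]
wrist_force: [0.0, 0.4, 4.7]
grip_width: 0.492
finger_force: 41.0
```

```bash
python3 jog.py '[[0,0,-0.03,0,0,0],[0,0,-0.07,0,0,0],[0,0,-0.11,0,0,0],[0.01,0.02,-0.13,0,0,0],[0.027,0.054,-0.13,0,0,0],[0.044,0.088,-0.13,0,0,0],[0.061,0.122,-0.13,0,0,0],[0.078,0.156,-0.13,0,0,0]]' && python3 jog.py '[[0.016,0.034,0,0,0,0],[0.03,0.06,0,0,0,0],[0.038,0.08,0,0,0,0],[0.038,0.08,0.03,0,0,0],[0.038,0.08,0.06,0,0,0],[0.038,0.08,0.09,0,0,0],[0.038,0.08,0.11,0,0,0],[0.038,0.08,0.118,0,0,0]]'
python3 -c "
from cell import r, cam, ticket
print(r.observe())"
```

```text
clock: 3.23
tcp_pos: [0.6153, -0.1541, 0.1814]
orientation: [0.0, 0.998, 0.059, 0.0]
wrist_force: [1.2, -0.0, -1.0]
grip_width: 0.493
finger_force: 41.1
clock: 3.9
tcp_pos: [0.659, -0.2266, 0.0573]
orientation: [-0.002, 0.998, 0.059, -0.004]
wrist_force: [-0.7, -0.2, -2.3]
grip_width: 0.488
finger_force: 41.2
{'clock': 3.9, 'joint_pos': array([-4.12516905e-01,  4.99774358e-01,  1.20095411e+00, -4.27015710e-05,
        1.45059834e+00,  1.04035105e+00]), 'joint_velocities': array([ 0.00268071,  0.03873853,  0.05092895,  0.00019124, -0.13781505,
       -0.00112897]), 'effort': array([-1.13051513e-01, -5.52056301e+01, -3.30476332e+01, -4.09514643e-03,
       -1.84059008e-01, -1.38814357e-04]), 'tcp_pos': array([ 0.65897488, -0.22661747,  0.05728984]), 'orientation': array([-0.00219178,  0.99825014,  0.05893198, -0.00434567]), 'wrist_force': array([-0.68507848, -0.16423807, -2.27403978]), 'ft_torque': array([ 0.04045474, -0.00180306,  0.01296128]), 'finger_force': 41.15795910358429, 'grip_width': 0.48834460730952506}
```

```bash
python3 jog.py '[[0,0,0.005,0,0,0],[0,0,0.009,0,0,0],[0,0,0.012,0,0,0],[0,0,0.012,0,0,0]]'; python3 jog.py '[[0,0,0.002,0,0,0],[0,0,0.004,0,0,0],[0,0,0.004,0,0,0]]'
```

```text
clock: 4.23
tcp_pos: [0.6626, -0.2282, 0.0527]
orientation: [0.001, 0.998, 0.059, 0.001]
wrist_force: [-0.0, 1.1, -1.1]
grip_width: 0.488
finger_force: 41.2
clock: 4.48
tcp_pos: [0.6629, -0.2284, 0.0498]
orientation: [0.001, 0.998, 0.059, 0.002]
wrist_force: [0.1, -0.2, 3.2]
grip_width: 0.49
finger_force: 41.4
```

```bash
python3 jog.py '[[0,0,0.001,0,0,0],[0,0,0.002,0,0,0],[0,0,0.002,0,0,0]]'; python3 jog.py '[[0,0,0,0,0,0],[0,0,0,0,0,0],[0,0,0,0,0,0]]' 0.64; python3 jog.py '[[0,0,-0.03,0,0,0],[0,0,-0.07,0,0,0],[0,0,-0.11,0,0,0],[0,0,-0.15,0,0,0],[0,0,-0.18,0,0,0],[0,0,-0.18,0,0,0]]' ; python3 - <<'E'
from h import *
p,d,C=shot('wrist','w2')
x,y,z=np.moveaxis(C,-1,0);hsv=cv2.cvtColor(p,cv2.COLOR_RGB2HSV)
m=(d>0)&(hsv[...,1]>180)&((hsv[...,0]<6)|(hsv[...,0]>174))&(p[...,0]>130)&(z>.05)
Q=C[m];print('lid',len(Q),np.percentile(Q[:,2],[50,90]),cv2.minEnclosingCircle((Q[Q[:,2]>.07][:,:2]*1000).astype(np.float32)))
print('tool xyz->lime',tool(np.array([.4644,-.2783,.24])-r.observe()['tcp_pos']),r.observe()['orientation'])
E
```

```text
clock: 4.73
tcp_pos: [0.6631, -0.2284, 0.0498]
orientation: [0.001, 0.998, 0.059, 0.002]
wrist_force: [-3.1, 2.0, 10.2]
grip_width: 0.492
finger_force: 42.3
clock: 4.98
tcp_pos: [0.6619, -0.228, 0.0453]
orientation: [0.0, 0.998, 0.059, 0.0]
wrist_force: [0.3, 0.1, -0.9]
grip_width: 0.638
finger_force: 0.0
clock: 5.48
tcp_pos: [0.6646, -0.2291, 0.2357]
orientation: [0.004, 0.998, 0.059, 0.007]
wrist_force: [0.7, 0.5, 0.9]
grip_width: 0.641
finger_force: 0.0
lid 1377 [0.07578254 0.0767914 ] ((661.8191528320312, -228.02737426757812), 21.013185501098633)
tool xyz->lime [-0.20374047  0.02577119 -0.01013809] [0.00255599 0.99824876 0.05889286 0.00495111]
```

View pics/w2.png

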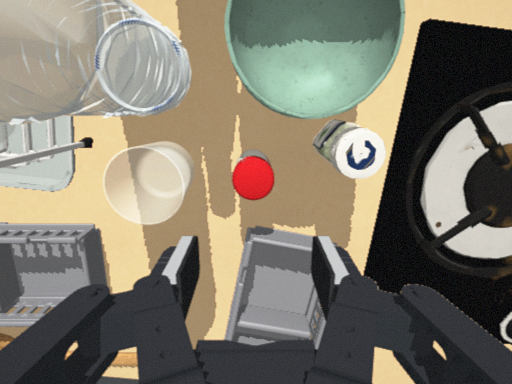

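Shaker stands at (253,179) between glass (150,180) and jar (350,145). Lid height is 0.076 and its centre is (0.662,-0.228). Next, the lime tray.

```bash
python3 jog.py '[[-0.03,0.004,-0.01,0,0,-0.12],[-0.06,0.008,-0.01,0,0,-0.24],[-0.09,0.012,-0.01,0,0,-0.36],[-0.12,0.016,-0.01,0,0,-0.48],[-0.15,0.02,-0.01,0,0,-0.6],[-0.18,0.024,-0.01,0,0,-0.72],[-0.2,0.026,-0.01,0,0,-0.84],[-0.204,0.026,-0.01,0,0,-0.96]]' 0.47; python3 jog.py '[[0,0,0,0,0,-0.12],[0,0,0,0,0,-0.24],[0,0,0,0,0,-0.36],[0,0,0,0,0,-0.43],[0,0,0,0,0,-0.43],[0,0,0,0,0,-0.43]]'
cat >> h.py <<'E'
def tray(C,d,p,c,yaw,name=''):
    """refine tray pose from cloud near guess c (xy), yaw rad (x axis)"""
    hsv=cv2.cvtColor(p,cv2.COLOR_RGB2HSV);a=yaw
    ex,ey=np.array([np.cos(a),np.sin(a)]),np.array([-np.sin(a),np.cos(a)])
    q=C[...,:2]-c;X,Y=q@ex,q@ey;z=C[...,2]
    m=(d>0)&(abs(X)<.08)&(abs(Y)<.14)&(hsv[...,1]<90)
    for lo in(.03,.049):
        rc=cv2.minAreaRect((C[m&(z>lo)&(z<.065)][:,:2]*1000).astype(np.float32));print(name,rc,m.sum())
    w=m&(abs(X)<.035)&(abs(Y)<.03)&(z>.035)&(z<.05)
    print('wall rel Y',np.percentile(Y[w],[2,50,98]),'z',np.median(z[w]),'rimz',np.percentile(z[m&(z<.065)],[90,97]))
E
python3 - <<'E'
from h import *
p,d,C=shot('wrist','w3')
tray(C,d,p,[.4644,-.2783],np.radians(86.2),'lime')
s=r.observe();print(s['tcp_pos'],s['orientation'])
E
```

```text
clock: 6.2
tcp_pos: [0.4588, -0.2782, 0.2335]
orientation: [-0.002, 0.857, 0.514, -0.001]
wrist_force: [1.0, -0.6, -0.1]
grip_width: 0.473
finger_force: 0.0
clock: 6.7
tcp_pos: [0.4618, -0.2774, 0.2336]
orientation: [-0.001, 0.73, 0.684, -0.0]
wrist_force: [-0.1, 0.6, 0.2]
grip_width: 0.468
finger_force: 0.0
lime ((462.5440673828125, -278.068115234375), (115.95516967773438, 240.4829864501953), 85.30022430419922) 67409
lime ((462.566162109375, -278.1198425292969), (115.99031066894531, 236.7922821044922), 85.3721694946289) 67409
wall rel Y [-0.00325516  0.0019356   0.00629916] z 0.0419692651266243 rimz [0.04906307 0.05556619]
[ 0.4619505  -0.27750412  0.23389586] [-1.14539217e-03  7.29655911e-01  6.83813488e-01 -2.30891266e-04]
```

View pics/w3.png

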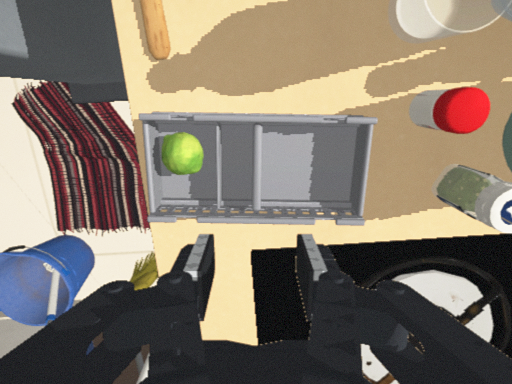

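Lime tray fills the view, with the lime at (182,154) and grip wall at (257,167). Its pose is about (0.4628,-0.278), yaw 85.6°. I descend and pinch the wall.

```bash
python3 jog.py '[[0,0.001,0.04,0,0,0.012],[0,0.001,0.08,0,0,0.012],[0,0.001,0.12,0,0,0.012],[0,0.001,0.155,0,0,0.012],[0,0.001,0.185,0,0,0.012],[0,0.001,0.205,0,0,0.012],[0,0.001,0.218,0,0,0.012],[0,0.001,0.22,0,0,0.012]]' && python3 jog.py '[[0,0,0,0,0,0],[0,0,0,0,0,0],[0,0,0,0,0,0],[0,0,0,0,0,0],[0,0,0,0,0,0]]' 0 90
```

```text
clock: 7.42
tcp_pos: [0.4608, -0.2759, 0.0111]
orientation: [-0.004, 0.734, 0.68, -0.001]
wrist_force: [-0.8, -0.8, 0.7]
grip_width: 0.47
finger_force: 0.0
clock: 7.83
tcp_pos: [0.4643, -0.2785, 0.0169]
orientation: [0.002, 0.733, 0.68, 0.0]
wrist_force: [0.8, -0.3, 2.0]
grip_width: 0.098
finger_force: 90.1
```

```bash
python3 jog.py '[[0,0,-0.01,0,0,0],[0,0,-0.03,0,0,0],[0,0,-0.05,0,0,0],[0,0,-0.075,0,0,0],[0,0,-0.1,0,0,0],[0,0,-0.12,0,0,0],[0,0,-0.135,0,0,0],[0,0,-0.14,0,0,0]]' && python3 jog.py '[[0.004,0,0,0,0,-0.04],[0.014,0,0,0,0,-0.12],[0.028,0,0,0,0,-0.22],[0.042,0,0,0,0,-0.32],[0.056,0,0,0,0,-0.42],[0.07,0,0,0,0,-0.52],[0.084,0,0,0,0,-0.62],[0.09,0,0,0,0,-0.72]]' && python3 jog.py '[[0,0,0,0,0,-0.1],[0,0,0,0,0,-0.2],[0,0,0,0,0,-0.3],[0,0,0,0,0,-0.4],[0,0,0,0,0,-0.5],[0,0,0,0,0,-0.6],[0,0,0,0,0,-0.7],[0,0,0,0,0,-0.8]]'&& python3 jog.py '[[0,0,0,0,0,-0.1],[0,0,0,0,0,-0.18],[0,0,0,0,0,-0.23],[0,0,0,0,0,-0.244],[0,0,0,0,0,-0.244],[0,0,0,0,0,-0.244]]'
python3 - <<'E'
from h import *
s=r.observe();p=[r.observe()['tcp_pos'] for _ in range(1)][0];q=s['orientation'];print(p,np.degrees(2*np.arctan2(q[2],q[1])))
print(tool(np.array([.5075,-.005,p[2]])-p))
E
```

```text
clock: 8.5
tcp_pos: [0.4643, -0.2786, 0.1591]
orientation: [0.003, 0.733, 0.68, 0.0]
wrist_force: [0.9, 0.6, -2.6]
grip_width: 0.1
finger_force: 89.5
clock: 9.17
tcp_pos: [0.4693, -0.186, 0.1542]
orientation: [-0.001, 0.444, 0.896, 0.001]
wrist_force: [-0.2, -0.6, -3.7]
grip_width: 0.099
finger_force: 89.4
clock: 9.83
tcp_pos: [0.4692, -0.1876, 0.1542]
orientation: [-0.001, 0.06, 0.998, 0.001]
wrist_force: [-0.4, 0.6, -3.3]
grip_width: 0.096
finger_force: 89.3
clock: 10.33
tcp_pos: [0.4697, -0.1879, 0.1548]
orientation: [-0.001, -0.059, 0.998, 0.0]
wrist_force: [-0.8, -0.4, -3.5]
grip_width: 0.099
finger_force: 89.3
[ 0.46966049 -0.18789615  0.15475297] 186.70903930171593
[-5.89477044e-02  1.77223008e-01  4.68075963e-05]
```

```bash
python3 jog.py '[[-0.004,0.012,0,0,0,0],[-0.012,0.035,0,0,0,0],[-0.021,0.065,0,0,0,0],[-0.031,0.095,0,0,0,0],[-0.041,0.125,0,0,0,0],[-0.05,0.15,0,0,0,0],[-0.057,0.17,0,0,0,0],[-0.059,0.177,0,0,0,0]]' && python3 jog.py '[[0,0,0,0,0,0],[0,0,0,0,0,0]]'
python3 - <<'E'
from h import *
p,d,C=shot('wrist','w4');s=r.observe();print(s['tcp_pos'],s['orientation'])
p2,d2,C2=shot('top','t4')
p3,d3,C3=shot('scene','s4')
cv2.imwrite('pics/m4.png',cv2.cvtColor(np.vstack([np.hstack([p[:,:400],p2[90:300,110:510][:, :].repeat(1,0) if 0 else cv2.resize(p2[120:280,160:340],(400,384))])]),cv2.COLOR_RGB2BGR))
E
```

```text
clock: 11.0
tcp_pos: [0.5079, -0.0015, 0.1553]
orientation: [0.0, -0.061, 0.998, 0.001]
wrist_force: [0.4, 0.1, -3.2]
grip_width: 0.098
finger_force: 89.3
clock: 11.17
tcp_pos: [0.5076, -0.0053, 0.1552]
orientation: [-0.0, -0.059, 0.998, -0.0]
wrist_force: [0.5, 0.3, -2.5]
grip_width: 0.099
finger_force: 89.3
[ 0.50754576 -0.00594036  0.15521943] [-2.06849807e-04 -5.88520024e-02  9.98266588e-01 -4.66740474e-04]
```

View pics/m4.png

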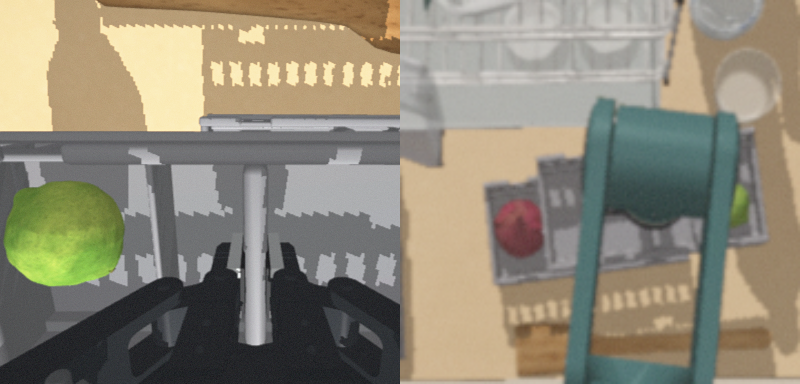

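Left half (wrist): tray is held, with the lime at (65,235) in its pocket. Right half (top): the tray lies parallel over the onion tray, with the onion uncovered at (520,228). I'll check its offset numerically.

```bash
cat >> h.py <<'E'
def held(names,tag,zr,c=(.4985,.0705),yaw=6.8):
    a=np.radians(yaw);ex,ey=np.array([np.cos(a),np.sin(a)]),np.array([-np.sin(a),np.cos(a)])
    for n in names:
        f=np.load(f'pics/{tag[n]}.npz');d=f['d'];C=cloud(n,d,(f['tp'],f['tq']));hsv=cv2.cvtColor(f['p'],cv2.COLOR_RGB2HSV)
        q=C[...,:2]-c;X,Y=q@ex,q@ey;z=C[...,2]
        m=(d>0)&(hsv[...,1]<80)&(abs(X)<.09)&(abs(Y)<.24)&(z>zr[0])&(z<zr[1])&(hsv[...,2]>50)
        for sgn in(-1,1):
            k=m&(sgn*X>.045)
            if k.sum()<20:print(n,sgn,'few',k.sum());continue
            print(n,'side',sgn,k.sum(),'X',np.round(np.percentile(X[k],[2,50,98])*1e3,1),'Y',np.round(np.percentile(Y[k],[.5,99.5])*1e3,1),'z',np.round(np.median(z[k])*1e3,1),'slope',round(np.polyfit(Y[k],X[k],1)[0],4))
E
python3 - <<'E'
from h import *
t={'wrist':'w4','top':'t4','scene':'s4'}
held(t,t,(.18,.21));held(('top','scene'),t,(.045,.065))
E
```

```text
wrist side -1 9858 X [-57.7 -54.1 -50.8] Y [-164.3   11.6] z 193.5 slope 0.0001
wrist 1 few 1
top side -1 225 X [-56.2 -52.7 -48.3] Y [-194.8   41.5] z 193.4 slope -0.0013
top side 1 115 X [45.6 55.  87. ] Y [-194.2  151.7] z 192.8 slope 0.064
scene side -1 136 X [-58.1 -54.2 -50.5] Y [-191.8   42.9] z 195.2 slope 0.0054
scene side 1 214 X [49.7 52.4 88.9] Y [-168.3  152.5] z 192.2 slope 0.1125
top side -1 170 X [-62.8 -54.2 -48.8] Y [-116.7  239.7] z 54.4 slope -0.0002
top side 1 97 X [47.7 55.4 88.8] Y [-223.   234.3] z 53.7 slope -0.0248
scene side -1 148 X [-63.6 -55.6 -45.8] Y [-117.6  239.9] z 57.2 slope 0.0047
scene side 1 231 X [47.4 51.4 87.9] Y [-101.6  237.1] z 53.7 slope 0.0565
```

Offset is within about 1 mm and parallel, so I lower it.

```bash
python3 jog.py '[[0,0,0.01,0,0,0],[0,0,0.03,0,0,0],[0,0,0.05,0,0,0],[0,0,0.065,0,0,0],[0,0,0.075,0,0,0],[0,0,0.08,0,0,0],[0,0,0.08,0,0,0]]' && python3 jog.py '[[0,0,0.002,0,0,0],[0,0,0.004,0,0,0],[0,0,0.006,0,0,0],[0,0,0.008,0,0,0],[0,0,0.01,0,0,0],[0,0,0.01,0,0,0]]'&& python3 jog.py '[[0,0,0.001,0,0,0],[0,0,0.002,0,0,0],[0,0,0.003,0,0,0],[0,0,0.003,0,0,0]]'
```

```text
clock: 11.9
tcp_pos: [0.5068, -0.0057, 0.0737]
orientation: [-0.001, -0.059, 0.998, 0.0]
wrist_force: [-0.1, -0.3, -2.5]
grip_width: 0.1
finger_force: 89.4
clock: 12.4
tcp_pos: [0.5076, -0.0053, 0.065]
orientation: [-0.0, -0.059, 0.998, -0.0]
wrist_force: [-0.7, 0.2, -3.2]
grip_width: 0.099
finger_force: 89.2
clock: 12.73
tcp_pos: [0.5079, -0.0054, 0.0629]
orientation: [0.0, -0.059, 0.998, -0.0]
wrist_force: [-2.5, 0.1, -1.0]
grip_width: 0.103
finger_force: 90.0
```

```bash
python3 jog.py '[[0,0,0.001,0,0,0],[0,0,0.002,0,0,0],[0,0,0.002,0,0,0]]'&& python3 jog.py '[[0,0,0.001,0,0,0],[0,0,0.002,0,0,0],[0,0,0.002,0,0,0]]'
python3 - <<'E'
from h import *
shot('wrist','w5');shot('top','t5');shot('scene','s5')
t={'wrist':'w5','top':'t5','scene':'s5'}
held(t,t,(.085,.115));held(('top','scene'),t,(.045,.065))
E
```

```text
clock: 12.98
tcp_pos: [0.508, -0.0054, 0.0629]
orientation: [0.0, -0.059, 0.998, -0.0]
wrist_force: [-6.2, 0.7, 10.2]
grip_width: 0.102
finger_force: 91.5
clock: 13.23
tcp_pos: [0.508, -0.0054, 0.0629]
orientation: [0.001, -0.059, 0.998, -0.0]
wrist_force: [-11.0, 0.9, 19.9]
grip_width: 0.099
finger_force: 92.9
wrist side -1 9856 X [-57.4 -53.7 -50.4] Y [-165.    12.2] z 101.2 slope 0.0011
wrist 1 few 9
top side -1 197 X [-55.8 -52.1 -47.4] Y [-194.2   42.9] z 101.3 slope 0.0005
top side 1 92 X [47.3 54.7 86. ] Y [-225.8   42.3] z 98.8 slope -0.0188
scene side -1 134 X [-57.7 -53.5 -47.3] Y [-191.3   43.5] z 102.3 slope 0.0053
scene side 1 186 X [47.1 52.4 84.6] Y [-225.    42.7] z 97.9 slope -0.0387
top side -1 204 X [-60.8 -54.3 -45.2] Y [-191.4  239.7] z 57.0 slope -0.0103
top side 1 179 X [45.5 52.7 88.3] Y [-213.6  234.2] z 55.3 slope 0.0157
scene side -1 193 X [-66.7 -55.8 -45.7] Y [-186.5  239.9] z 58.8 slope -0.0028
scene side 1 199 X [45.2 51.6 89.4] Y [-207.3  236.1] z 55.8 slope 0.0351
```

Rim dropped 92 mm to about 46-47 mm above the lower tray and stopped firmly, so it's seated. Release and verify.

```bash
python3 jog.py '[[0,0,-0.002,0,0,0],[0,0,-0.003,0,0,0]]' && python3 jog.py '[[0,0,0,0,0,0],[0,0,0,0,0,0],[0,0,0,0,0,0],[0,0,0,0,0,0]]' 0.45 && python3 jog.py '[[0,0,-0.01,0,0,0],[0,0,-0.03,0,0,0],[0,0,-0.06,0,0,0],[0,0,-0.1,0,0,0],[0,0,-0.14,0,0,0],[0,0,-0.17,0,0,0],[0,0,-0.17,0,0,0]]'
python3 - <<'E'
from h import *
p,d,C=shot('wrist','w6');s=r.observe();print(s['tcp_pos'],s['orientation'])
shot('top','t6')
t={'wrist':'w6','top':'t6'}
held(t,t,(.085,.115));held(t,t,(.048,.065))
print(tool(np.array([.4616,.359,.24])-s['tcp_pos']))
E
```

```text
clock: 13.55
tcp_pos: [0.5084, -0.0054, 0.0629]
orientation: [0.001, -0.059, 0.998, -0.0]
wrist_force: [-1.0, 0.4, 1.6]
grip_width: 0.097
finger_force: 90.1
clock: 13.88
tcp_pos: [0.5078, -0.0054, 0.0608]
orientation: [-0.0, -0.059, 0.998, -0.0]
wrist_force: [1.3, -0.5, -0.0]
grip_width: 0.448
finger_force: 0.0
clock: 14.47
tcp_pos: [0.5113, -0.0058, 0.2409]
orientation: [0.008, -0.059, 0.998, -0.002]
wrist_force: [0.7, 0.2, 1.1]
grip_width: 0.451
finger_force: 0.0
[ 0.5100891  -0.00562696  0.23712071] [ 0.00532992 -0.05906728  0.99823926 -0.00101626]
wrist side -1 2086 X [-56.6 -53.2 -46.3] Y [-194.4   41.1] z 101.2 slope 0.0003
wrist side 1 2896 X [48.3 52.6 58.5] Y [-200.    41.2] z 98.3 slope -0.0061
top side -1 185 X [-55.2 -51.8 -47.6] Y [-194.2   42.6] z 101.0 slope 0.0019
top side 1 53 X [47.1 55.5 87.3] Y [-226.6   42.4] z 98.4 slope -0.1269
wrist side -1 1810 X [-59.1 -55.4 -45.7] Y [-191.8  115.7] z 58.8 slope -0.0122
wrist side 1 2685 X [45.3 49.2 87.5] Y [-224.8  115.4] z 58.9 slope -0.0344
top side -1 190 X [-64.4 -54.4 -45.1] Y [-191.3  239.7] z 55.9 slope -0.0135
top side 1 136 X [45.5 53.4 88.5] Y [-221.3  233.6] z 55.2 slope 0.0443
[ 0.0051405   0.36779684 -0.00337155]
```

View pics/w6.png

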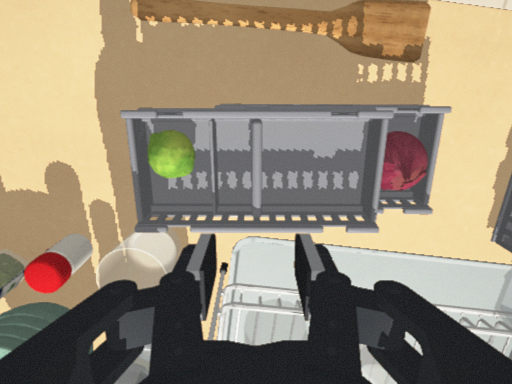

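Lime tray sits on the onion tray, with the lime at (171,154) and the onion uncovered at (405,160). I'll check that it's level, then move to the garlic tray.

```bash
python3 - <<'E'
from h import *
a=np.radians(6.8);ex,ey=np.array([np.cos(a),np.sin(a)]),np.array([-np.sin(a),np.cos(a)])
for t,n in(('w6','wrist'),('t6','top')):
    f=np.load(f'pics/{t}.npz');C=cloud(n,f['d'],(f['tp'],f['tq']));q=C[...,:2]-[.4985,.0705];X,Y=q@ex,q@ey;z=C[...,2]
    for s in(-1,1):
        for y0 in(-.18,-.13,-.076,-.02,.03,.07,.105):
            k=(s*X>.047)&(s*X<.062)&(abs(Y-y0)<.008)&(z<.115)&(z>.03)&(f['d']>0)
            if k.sum()>3:
                zz=np.percentile(z[k],85);print(t,s,y0,k.sum(),round(zz*1e3,1),'Xmed',round(np.median(X[k&(z>zz-.004)])*1e3,1))
E
python3 jog.py '[[0,0.02,0,0,0,0.05],[0,0.055,0,0,0,0.17],[0.001,0.09,0,0,0,0.29],[0.002,0.125,0,0,0,0.41],[0.003,0.16,0,0,0,0.53],[0.004,0.195,0,0,0,0.65],[0.005,0.23,0,0,0,0.77],[0.005,0.265,0,0,0,0.89]]'
```

```text
w6 -1 -0.18 190 101.9 Xmed -53.3
w6 -1 -0.13 180 101.9 Xmed -54.1
w6 -1 -0.076 175 102.0 Xmed -54.0
w6 -1 -0.02 222 101.9 Xmed -53.7
w6 -1 0.03 235 101.9 Xmed -53.3
w6 -1 0.07 52 54.9 Xmed -53.9
w6 -1 0.105 112 56.5 Xmed -55.3
w6 1 -0.18 380 101.3 Xmed 54.3
w6 1 -0.13 368 101.3 Xmed 54.5
w6 1 -0.076 278 101.7 Xmed 54.6
w6 1 -0.02 381 101.2 Xmed 54.3
w6 1 0.03 404 101.5 Xmed 54.6
w6 1 0.07 86 50.2 Xmed 51.1
w6 1 0.105 166 55.8 Xmed 53.3
t6 -1 -0.18 18 103.2 Xmed -52.0
t6 -1 -0.13 20 103.4 Xmed -51.2
t6 -1 -0.076 22 103.0 Xmed -51.9
t6 -1 -0.02 27 102.8 Xmed -51.4
t6 -1 0.03 21 102.4 Xmed -52.0
t6 -1 0.07 11 55.1 Xmed -52.9
t6 -1 0.105 16 56.9 Xmed -54.1
t6 1 0.03 49 101.4 Xmed 57.1
t6 1 0.07 9 52.4 Xmed 52.9
t6 1 0.105 21 57.3 Xmed 55.3
clock: 15.23
tcp_pos: [0.4703, 0.2561, 0.2289]
orientation: [-0.001, 0.365, 0.931, -0.002]
wrist_force: [0.6, -0.5, -0.0]
grip_width: 0.452
finger_force: 0.0
```

Level on both rims at 102 mm, so fully seated. On to the garlic tray.

```bash
python3 jog.py '[[0.02,0.018,0,0,0,0.12],[0.04,0.036,0,0,0,0.24],[0.06,0.054,0,0,0,0.36],[0.07,0.065,0,0,0,0.48],[0.076,0.069,0,0,0,0.6],[0.076,0.069,0,0,0,0.7],[0.076,0.069,0,0,0,0.766],[0.076,0.069,0,0,0,0.766]]' 0.47; python3 jog.py '[[0,0,0,0,0,0],[0,0,0,0,0,0]]'
python3 - <<'E'
from h import *
p,d,C=shot('wrist','w7')
tray(C,d,p,[.4612,.359],np.radians(92.9),'garlic')
s=r.observe();print(s['tcp_pos'],s['orientation'],s['joint_pos'])
E
```

```text
clock: 15.9
tcp_pos: [0.4615, 0.3569, 0.2286]
orientation: [-0.001, 0.685, 0.729, -0.002]
wrist_force: [-0.4, -0.1, -0.9]
grip_width: 0.467
finger_force: 0.0
clock: 16.07
tcp_pos: [0.4621, 0.3568, 0.23]
orientation: [-0.0, 0.684, 0.73, -0.001]
wrist_force: [0.2, 0.3, 0.3]
grip_width: 0.471
finger_force: 0.0
garlic ((460.4482727050781, 359.1436767578125), (240.06539916992188, 115.79705047607422), 3.230153799057007) 71586
garlic ((460.43597412109375, 359.14300537109375), (237.32022094726562, 115.79705047607422), 3.230153799057007) 71586
wall rel Y [-0.00405378  0.00060211  0.00508503] z 0.04213326958665317 rimz [0.04968607 0.05558797]
[0.46224683 0.35682685 0.23036932] [-1.70603676e-04  6.84075552e-01  7.29410683e-01 -8.16412271e-04] [ 5.60364603e-01  1.64441052e-01  1.28680871e+00 -8.58200012e-05
  1.69200881e+00  4.96229732e-01]
```

View pics/w7.png

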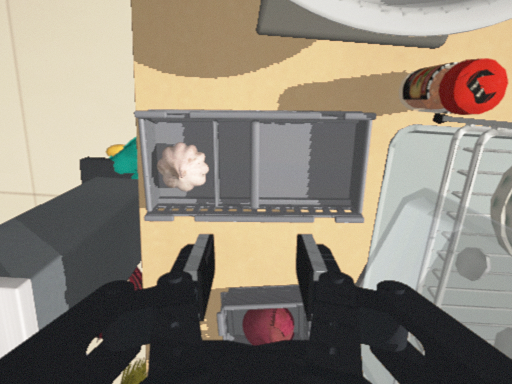

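Garlic tray in view: bulb at (182,167), grip wall at (254,165), tray (0.4606,0.359) with yaw 93.2°. Descend and pinch.

```bash
python3 jog.py '[[0.002,-0.0015,0.04,0,0,0.008],[0.002,-0.0015,0.08,0,0,0.008],[0.002,-0.0015,0.12,0,0,0.008],[0.002,-0.0015,0.155,0,0,0.008],[0.002,-0.0015,0.185,0,0,0.008],[0.002,-0.0015,0.205,0,0,0.008],[0.002,-0.0015,0.216,0,0,0.008],[0.002,-0.0015,0.217,0,0,0.008]]' && python3 jog.py '[[0,0,0,0,0,0],[0,0,0,0,0,0],[0,0,0,0,0,0],[0,0,0,0,0,0],[0,0,0,0,0,0]]' 0 90 && python3 jog.py '[[0,0,-0.01,0,0,0],[0,0,-0.03,0,0,0],[0,0,-0.055,0,0,0],[0,0,-0.08,0,0,0],[0,0,-0.11,0,0,0],[0,0,-0.14,0,0,0],[0,0,-0.165,0,0,0],[0,0,-0.18,0,0,0]]' && python3 jog.py '[[0,0,0,0,0,0.04],[0,0,0,0,0,0.12],[0,0,0,0,0,0.22],[0,0,0,0,0,0.32],[0,0,0,0,0,0.42],[0,0,0,0,0,0.52],[0,0,0,0,0,0.62],[0,0,0,0,0,0.7]]'
```

```text
clock: 16.78
tcp_pos: [0.4591, 0.3577, 0.0111]
orientation: [-0.001, 0.687, 0.726, -0.003]
wrist_force: [-0.4, 0.2, -0.2]
grip_width: 0.475
finger_force: 0.0
clock: 17.2
tcp_pos: [0.4623, 0.36, 0.0169]
orientation: [0.001, 0.687, 0.726, 0.002]
wrist_force: [-0.9, -0.1, 6.3]
grip_width: 0.096
finger_force: 90.1
clock: 17.87
tcp_pos: [0.4614, 0.3594, 0.198]
orientation: [0.001, 0.687, 0.726, 0.002]
wrist_force: [0.3, -0.1, -3.2]
grip_width: 0.094
finger_force: 88.7
clock: 18.53
tcp_pos: [0.4602, 0.3586, 0.1935]
orientation: [0.0, 0.896, 0.445, -0.001]
wrist_force: [-0.4, 0.5, -4.2]
grip_width: 0.1
finger_force: 88.7
```

```bash
python3 jog.py '[[0,0,0,0,0,0.1],[0,0,0,0,0,0.2],[0,0,0,0,0,0.32],[0,0,0,0,0,0.44],[0,0,0,0,0,0.56],[0,0,0,0,0,0.68],[0,0,0,0,0,0.77],[0,0,0,0,0,0.803]]' && python3 jog.py '[[0,0,0,0,0,0],[0,0,0,0,0,0],[0,0,0,0,0,0]]'
python3 - <<'E'
from h import *
s=r.observe();p=s['tcp_pos'];q=s['orientation'];print(p,np.degrees(2*np.arctan2(q[2],q[1])))
print(tool(np.array([.4985,.0703,p[2]])-p))
E
```

```text
clock: 19.2
tcp_pos: [0.4602, 0.3586, 0.1935]
orientation: [0.001, 0.998, 0.06, -0.001]
wrist_force: [-0.9, 1.0, -2.7]
grip_width: 0.096
finger_force: 88.7
clock: 19.45
tcp_pos: [0.4606, 0.3589, 0.1939]
orientation: [0.0, 0.998, 0.062, -0.0]
wrist_force: [-0.9, -0.0, -3.4]
grip_width: 0.094
finger_force: 88.7
[0.4605527  0.35888656 0.19391212] 7.104471030943849
[1.96395092e-03 2.91064104e-01 1.74906293e-04]
```

```bash
python3 jog.py '[[0,0.01,0,0,0,0],[0,0.03,0,0,0,0],[0,0.06,0,0,0,0],[0,0.09,0,0,0,0],[0.001,0.12,0,0,0,0],[0.001,0.15,0,0,0,0],[0.001,0.18,0,0,0,0.002],[0.002,0.21,0,0,0,0.004]]' && python3 jog.py '[[0,0.03,0,0,0,0],[0,0.055,0,0,0,0],[0,0.072,0,0,0,0],[0,0.08,0,0,0,0],[0,0.081,0,0,0,0],[0,0.081,0,0,0,0],[0,0.081,0,0,0,0]]'
python3 - <<'E'
from h import *
for n,t in(('wrist','w8'),('top','t8'),('scene','s8')):shot(n,t)
s=r.observe();q=s['orientation'];print(s['tcp_pos'],np.degrees(2*np.arctan2(q[2],q[1])))
t={'wrist':'w8','top':'t8','scene':'s8'}
held(t,t,(.218,.25));print();held(('top','scene'),t,(.09,.11))
E
```

```text
clock: 20.12
tcp_pos: [0.4882, 0.1488, 0.1945]
orientation: [0.0, 0.998, 0.06, 0.0]
wrist_force: [0.2, -1.0, -3.6]
grip_width: 0.101
finger_force: 88.8
clock: 20.7
tcp_pos: [0.498, 0.0713, 0.1943]
orientation: [-0.0, 0.998, 0.06, -0.0]
wrist_force: [-1.0, 0.4, -4.6]
grip_width: 0.097
finger_force: 88.6
[0.49809808 0.07153826 0.19430516] 6.9278370037403665
wrist -1 few 6
wrist side 1 9611 X [49.5 52.6 56.2] Y [-87.2  89.4] z 232.5 slope -0.0019
top side -1 244 X [-58.2 -54.4 -46. ] Y [-117.4  120.2] z 232.3 slope -0.0015
top side 1 113 X [47.1 53.1 89.3] Y [-116.6  148.3] z 230.6 slope 0.0293
scene side -1 176 X [-60.1 -55.9 -46. ] Y [-115.   122.7] z 233.5 slope 0.0062
scene side 1 224 X [47.6 50.1 88.9] Y [-89.  149.5] z 229.5 slope 0.0842

top side -1 74 X [-55.3 -52.2 -48.8] Y [-193.7   27. ] z 100.6 slope -0.0204
top side 1 68 X [53.  55.7 60.3] Y [-194.6 -129.3] z 100.1 slope 0.0051
scene side -1 116 X [-57.3 -53.4 -47.9] Y [-192.    43.9] z 103.1 slope 0.0064
scene side 1 46 X [50.9 52.8 58.3] Y [-15.7  45.1] z 98.1 slope 0.009
```

Relative to the lime tray, the garlic tray needs +2.2 mm across and -1.4 mm along. I correct both and lower.

```bash
python3 jog.py '[[0.002,0.0015,0.01,0,0,0],[0.0022,0.0015,0.03,0,0,0],[0.0022,0.0015,0.045,0,0,0],[0.0022,0.0015,0.06,0,0,0],[0.0022,0.0015,0.068,0,0,0],[0.0022,0.0015,0.072,0,0,0],[0.0022,0.0015,0.072,0,0,0]]' && python3 jog.py '[[0,0,0.002,0,0,0],[0,0,0.004,0,0,0],[0,0,0.006,0,0,0],[0,0,0.008,0,0,0],[0,0,0.01,0,0,0],[0,0,0.01,0,0,0]]'&& python3 jog.py '[[0,0,0.001,0,0,0],[0,0,0.002,0,0,0],[0,0,0.003,0,0,0],[0,0,0.003,0,0,0]]'&& python3 jog.py '[[0,0,0.001,0,0,0],[0,0,0.002,0,0,0],[0,0,0.002,0,0,0]]'
```

```text
clock: 21.43
tcp_pos: [0.4999, 0.0695, 0.1209]
orientation: [0.0, 0.998, 0.06, -0.001]
wrist_force: [-0.5, 0.3, -2.6]
grip_width: 0.096
finger_force: 88.8
clock: 21.93
tcp_pos: [0.5004, 0.0692, 0.112]
orientation: [0.0, 0.998, 0.059, -0.0]
wrist_force: [-0.3, -0.0, -3.5]
grip_width: 0.096
finger_force: 88.8
clock: 22.27
tcp_pos: [0.5005, 0.0692, 0.1091]
orientation: [0.0, 0.998, 0.059, -0.0]
wrist_force: [-1.1, -0.9, -2.6]
grip_width: 0.097
finger_force: 88.8
clock: 22.52
tcp_pos: [0.5007, 0.0692, 0.1089]
orientation: [0.0, 0.998, 0.059, 0.0]
wrist_force: [-3.9, 0.7, 4.3]
grip_width: 0.097
finger_force: 89.7
```

```bash
python3 jog.py '[[0,0,0.001,0,0,0],[0,0,0.002,0,0,0],[0,0,0.002,0,0,0]]'; python3 jog.py '[[0,0,-0.001,0,0,0],[0,0,-0.003,0,0,0]]' && python3 jog.py '[[0,0,0,0,0,0],[0,0,0,0,0,0],[0,0,0,0,0,0],[0,0,0,0,0,0]]' 0.45 && python3 jog.py '[[0,0,-0.01,0,0,0],[0,0,-0.03,0,0,0],[0,0,-0.06,0,0,0],[0,0,-0.1,0,0,0],[0,0,-0.14,0,0,0],[0,0,-0.17,0,0,0],[0,0,-0.17,0,0,0]]' && python3 jog.py '[[0,0,0,0,0,0],[0,0,0,0,0,0]]'
python3 - <<'E'
from h import *
p,d,C=shot('wrist','w9');p2,d2,_=shot('top','t9');shot('scene','s9')
a=np.radians(6.8);ex,ey=np.array([np.cos(a),np.sin(a)]),np.array([-np.sin(a),np.cos(a)])
q=C[...,:2]-[.4985,.0705];X,Y=q@ex,q@ey;z=C[...,2]
for lo,hi,ys in((.135,.16,(-.1,-.05,0,.05,.1)),(.09,.115,(-.18,-.15,-.13)),(.045,.065,(-.1,.1))):
  for s in(-1,1):
    for y0 in ys:
        k=(s*X>.045)&(s*X<.064)&(abs(Y-y0)<.008)&(z<hi)&(z>lo)&(d>0)
        if k.sum()>3: zz=np.percentile(z[k],85);print(s,y0,k.sum(),round(zz*1e3,1),'X',round(np.median(X[k&(z>zz-.004)])*1e3,1))
  k=(abs(X)<.062)&(abs(X)>.045)&(z<hi)&(z>lo)&(d>0)&(abs(Y)<.23);print(lo,'Y',np.percentile(Y[k],[.5,99.5]))
cv2.imwrite('pics/m9.png',cv2.cvtColor(np.hstack([cv2.resize(p,(400,300)),cv2.resize(np.load('pics/s9.npz')['p'],(400,300))]),cv2.COLOR_RGB2BGR))
E
```

```text
clock: 22.77
tcp_pos: [0.5008, 0.0693, 0.1089]
orientation: [0.0, 0.998, 0.06, 0.001]
wrist_force: [-7.5, -0.1, 12.8]
grip_width: 0.103
finger_force: 91.2
clock: 22.93
tcp_pos: [0.501, 0.0693, 0.1091]
orientation: [0.0, 0.998, 0.06, 0.001]
wrist_force: [-0.5, -0.4, -3.9]
grip_width: 0.094
finger_force: 88.9
clock: 23.27
tcp_pos: [0.5008, 0.0693, 0.1082]
orientation: [0.0, 0.998, 0.059, 0.0]
wrist_force: [0.0, 0.4, -0.4]
grip_width: 0.451
finger_force: 0.0
clock: 23.85
tcp_pos: [0.5035, 0.0693, 0.288]
orientation: [0.0, 0.998, 0.06, 0.008]
wrist_force: [-0.0, 0.4, 1.1]
grip_width: 0.448
finger_force: 0.0
clock: 24.02
tcp_pos: [0.5004, 0.0693, 0.2781]
orientation: [0.0, 0.998, 0.06, -0.0]
wrist_force: [-0.4, 0.0, -0.2]
grip_width: 0.45
finger_force: 0.0
-1 -0.1 186 147.7 X -52.0
-1 -0.05 92 147.2 X -51.0
-1 0 187 147.6 X -52.0
-1 0.05 98 147.4 X -51.4
-1 0.1 184 147.8 X -52.1
1 -0.1 154 148.0 X 56.3
1 -0.05 151 148.1 X 56.3
1 0 155 148.2 X 55.6
1 0.05 149 148.3 X 56.1
1 0.1 149 148.4 X 55.4
0.135 Y [-0.1184273   0.11696617]
-1 -0.18 139 101.6 X -52.0
-1 -0.15 49 95.7 X -49.8
-1 -0.13 25 102.2 X -52.4
1 -0.18 116 102.0 X 56.5
1 -0.15 47 95.8 X 54.1
1 -0.13 51 101.8 X 58.3
0.09 Y [-0.19275494  0.11440905]
1 -0.1 28 59.6 X 59.0
0.045 Y [-0.19183834  0.11247015]
```

View pics/m9.png

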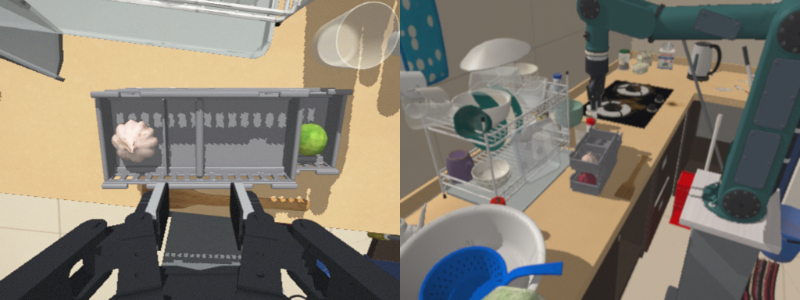

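Garlic tray lies level at 148 mm on both rims, 46 mm above the lime tray's 102. Offsets match too. The bulb (135,140) and the lime (313,140) are uncovered in their pockets, and the gripper is clear, so I hand in.

```bash
python3 -c "
from cell import r, cam, ticket
print(ticket.finish_job())"
```

```text
the job is handed in; nothing more can be done
None
```

The shaker is standing upright on the worktop and the three trays are stacked, each seated and level in the last camera checks; I handed the job in at about 24 s and got no verdict back.

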